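# Run a terminal block through the contact tester with the sunken start key

### The job

One of the two contact testers has a white terminal block lying in its shuttle; the other is empty. With a fingertip, push the loaded shuttle by its upright plate fully home against the pins, which draws the guard plate off the key well, then reach down into that well, hold the sunken key fully down for two seconds and let it come up again. Only push and press: nothing is picked up, the block stays in its nest, the shuttle stays home, and the empty tester and the other things on the bench stay as they are.

Things in the scene. Friction and masses are not known exactly. Their poses are not given: they have to be found in the camera images.
- tester_a: The loaded contact tester (left or right of the magnifier lamp, by chance), fixed, 126 (x) x 142 (y) x 60 mm, upright plate to 84 mm. Origin: centre of its underside on the bench; z up, x to its back, y to its left, turned by its yaw (within 0.2 rad). Front, x -61 to -1 mm: grey console, flat top at z = 56 mm, key well in its right half. Behind, x 0 to 55 mm: open lane of the shuttle.
- tester_b: The empty contact tester: same make, same frame, on the other side of the lamp, with nothing in its shuttle. To be left alone.
- shuttle_a (a joint): travel (m) of the loaded tester's shuttle along the tester's +y, from right to left: 0 = out, 0.070 = home at its stop, before the row of brass pins on the black pin block (y 47 to 67 mm, top z = 50 mm). Starts at 0. Slides with about 2 N friction and stays where it is left. It carries the nest with the block, the push plate and the guard plate.
- push_a (a point): on the right-hand (outer, -y) face of the loaded shuttle's upright aluminium push plate, mid-width, at z = 72 mm; moves with the shuttle. The plate is 50 mm wide along x, 6 mm thick, z 22 to 84 mm, and stands above all else on the tester; the bench on its right is free or holds only things under 33 mm high. Axes as the tester's.
- nest_a (a point): centre of the nest in the loaded shuttle, where the block's centre belongs, z = 37.5 mm; moves with the shuttle. The nest's walls reach z = 38 mm (32 mm on the left).
- well_a (a point): centre of the key well's mouth in the loaded tester, at the console's top, z = 56 mm (tester frame x -31, y -34 mm). Round straight hole, 46 mm in diameter, 24 mm deep. While the shuttle is out a flat steel guard plate on the shuttle (top z = 60 mm, right edge turned up to 68 mm) covers it; with the shuttle home the guard is 19 mm clear on the left.
- key_a (a joint): travel (m) of the sunken key in that well: 0 = up, 0.006 = fully down. Round flat black key, 31 mm across, on the well's axis; its top lies 15.6 mm below the mouth (z = 40.4 mm) when up. Sprung: it starts to move at about 2.3 N, 5 N holds it fully down; it comes up by itself.
- block_centre (a point): centre of the white terminal block, loose in the loaded tester's nest: 44 mm long across the lane, 14 mm wide, 17 mm high, top at z = 46 mm, with about 1.5 mm of play all round.
- shuttle_b (a joint): the same travel for the empty tester's shuttle: 0 = out.
- key_b (a joint): the same travel for the empty tester's key: 0 = up.
- lamp_post (a point): middle of the magnifier lamp's fixed post, which stands between the two testers: a bar about 80 mm thick from its foot on the bench up to z = 0.56 m, where the lamp's arm goes on upward and back. Keep the arm clear of it: cross from one side to the other drawn in towards the base (within 0.4 m of it).
- spare_block_centre (a point): a second white terminal block lying on the bench, 14 x 44 x 17 mm; point near its middle, 8 mm above its underside. A bystander.
- green_block_centre (a point): a green terminal block lying on the bench, 14 x 44 x 17 mm; point near its middle, 8 mm above its underside. A bystander.
- eye_loupe_centre (a point): black stand loupe, 38 mm across, 32 mm high; point near its middle, 8 mm above its underside. A bystander.
- heat_sink_centre (a point): finned heat sink, 40 x 50 x 27 mm; point near its middle, 8 mm above its underside. A bystander.
- brick_centre (a point): black power brick, 50 x 100 x 32 mm; point near its middle, 8 mm above its underside. A bystander.
- marker_centre (a point): marker pen, 132 mm long; point near its middle, 8 mm above its underside. A bystander.
- tape_centre (a point): amber roll of tape lying flat, 78 mm across, 19 mm high; point near its middle, 8 mm above its underside. A bystander.

How it is judged:
On the way, in this order (a step that is already met when the one before it is completed fails the run):
1. the loaded shuttle is pushed home (within 4 mm of its stop) (value of joint shuttle_a above 0.066 m), for 0.2 s.
2. the sunken key is held down (at least 4.5 of its 6 mm) for 1.5 s with the shuttle home (value of joint key_a above 0.0045 m and value of joint shuttle_a above 0.066 m), for 1.5 s.
At the end, for the whole second after the job is handed in: Loaded shuttle within 4 mm of its stop; its key was held at least 4.5 mm down for 1.5 s and is up again; block centre within 6 mm of the nest's; empty tester's shuttle still out (under 10 mm) and key up; no bystander moved over 20 mm (value of joint shuttle_a above 0.066 m and value of joint each of key_a, key_b below 0.001 m and distance between block_centre and nest_a below 0.006 m and value of joint shuttle_b below 0.01 m and not (distance of any of spare_block_centre, green_block_centre, eye_loupe_centre, heat_sink_centre, brick_centre, marker_centre, tape_centre from where it was at the start of the episode above 0.02 m)); the robot touches nothing.
It fails at once if the terminal block is lifted or knocked out of its nest (centre more than 8 mm from the nest's) (distance between block_centre and nest_a above 0.008 m).
It fails at once if the empty tester is operated (shuttle moved to 10 mm or more, or key pressed 2 mm) (value of joint shuttle_b above 0.01 m or value of joint key_b above 0.002 m).
It fails at once if a bystander is moved or lifted more than 20 mm (distance of any of spare_block_centre, green_block_centre, eye_loupe_centre, heat_sink_centre, brick_centre, marker_centre, tape_centre from where it was at the start of the episode above 0.02 m).
It also fails if it takes over 48 s, if anything falls off the work surface, if the arm or the gripper's body presses on something with over 40 N, if the wrist force passes 120 N, or if a joint passes its speed limit or range.

### The arm

A 6-joint arm with a two-finger parallel gripper is mounted at the origin on a cart in front of the work surface, level with it; the furniture and walls round the work are solid. World frame = base frame: x ahead of the robot, y to its left, z up, the work surface at z = 0. Lengths are in m, angles in rad, forces in N, time in s.
With the tool pointing down it reaches from about 0.3 to 0.775 m from the base axis. Payload 14.6 kg.
Tool frame: the origin (TCP) lies at the very end of the fingers, on their centre line; the grasp point (between the pads) lies 19 mm behind it; z points along the fingers, y is the line along which they close (so a half turn about z gives the same grasp; the last joint's range is limited). The gripper opens to 94 mm and grips with 3 to 60 N. Pads are 16 mm wide; open, the fingers measure 119 mm over their backs; the gripper's body (75 mm by 177 mm) begins 78 mm behind the grasp point.
Start: joints at [-1.341, 0.3, 1.521, -0, 1.321, -0.067], TCP at [0.161, -0.526, 0.205] pointing down, gripper open.
Joint ranges: [-3.03, 3.03], [-0.79, 2.21], [0.23, 2.52], [-1.04, 4.18], [0, 3.07], [-2.55, 2.55]. Speed limits (rad/s): [2.22, 2.22, 2.57, 3.14, 3.14, 3.14].

### API

Orientations are given as [roll, pitch, yaw] about the fixed x, y, z axes, in that order (R = Rz(yaw) Ry(pitch) Rx(roll)).
In Python, from station import ctrl gives the robot as it stands.
- The arm moves only by the shell command python3 -m pendant 'ROWS' [OPENING] [FORCE]. ROWS is JSON, a list of rows, each a list of 2 entries, a list of its own where there are three numbers: the shift along the world's x, y, z in cm, then the turn about the world's z in rad. A call has 1 to 20 rows; each row shifts and turns the commanded pose from where the row before left it; what a row does not reach is not made up. A row lasts 1/12 s, in which the tool goes at most 41.7 mm and 7.16 degrees, less where a joint would pass 70% of its speed; a pose out of reach is approached as far as the arm can. A call is refused whole if a number of a shift passes 4.17 or a number of a turn 0.125, either way. A call with a gripper value outside its range is refused whole. OPENING is the opening, from 0 (shut) to 1 (fully open), set as the call begins (- or left out, the last holds). The fingers move at their own pace and stop on an object; FORCE is the grip in N (left out, the last holds). Time passes only in rows, so rows that do not move let the fingers close. It gives the time, the measured TCP pose, the force, the opening and the grip force at its end, in the units of the state.
- ctrl.get_obs(): the state, without advancing time (a new reading comes with each control period).
- ctrl.camera(name): name is "side" or "top" or "wrist"; returns a dict with "color" (420x560x3 uint8, red, green, blue), "intrinsics" (3x3 intrinsics, pixels), "k1" (the pictures are not rectified: a ray, as slopes to the right and down, at radius r is drawn at 1 + k1 r^2 times it, then the intrinsics apply), "camera_from_world" (4x4, takes a point from world to camera coordinates). Camera axes: x right, y down, z forward; pixel columns grow to the right and rows downward; lengths in m; the calibration is good to about 2 mm. A picture is of the moment at which its call begins. There is no depth.
- ctrl.hand_in(): hands the job in; it is judged then, once.
The state is a dict: "time_s": time; "qpos": joint angles; "joint_vel": joint speeds; "tau": joint torques, N m; "ee_pos": TCP position; "eef_rot": TCP orientation; "force": force on the tool from outside, world axes, zero at the start; "moment": the same for the moment, N m; "grip_width": finger opening in m; "grip_force": force on a finger pad.
Only numpy, scipy, OpenCV 4.12 (cv2) and the standard library are available. Lean on these libraries where they do the work, as an engineer would, in place of code of your own. Each camera call takes 0.05 s, during which the arm holds its last target. There are 200 camera calls.

## Working session

There is one attempt and no reset: what is moved stays moved. The work goes in short steps, Python scripts to look and compute and a shell command to move; the robot and the scene stay as the last step left them, time stands still between calls to the robot, and variables do not carry over. Pictures are saved under pics/ and viewed, at most 10 in all, crops included, and the job is handed in when it is done.

```bash
ls; mkdir -p pics; cat > h.py <<'E'
import numpy as np, cv2
from station import ctrl
def cam(n,f=None):
    c=ctrl.camera(n)
    if f: cv2.imwrite(f,c["color"][:,:,::-1])
    return c
def ray(c,u,v):
    K=np.array(c["intrinsics"]);k=c["k1"]
    d=np.array([(u-K[0,2])/K[0,0],(v-K[1,2])/K[1,1]]);s=d.copy()
    for _ in range(30): s=d/(1+k*(s@s))
    T=np.array(c["camera_from_world"]);R=T[:3,:3]
    return -R.T@T[:3,3], R.T@np.array([s[0],s[1],1])
def onz(c,u,v,z):
    o,d=ray(c,u,v); return o+d*(z-o[2])/d[2]
def proj(c,p):
    T=np.array(c["camera_from_world"]);q=T[:3,:3]@p+T[:3,3];s=q[:2]/q[2]
    s=s*(1+c["k1"]*(s@s));K=np.array(c["intrinsics"]);return np.array([K[0,0]*s[0]+K[0,2],K[1,1]*s[1]+K[1,2]])
E
python3 - <<'E'
from h import *
for n in("top","side"):
    c=cam(n,f"pics/{n}0.png"); print(n,c["k1"],c["intrinsics"],np.round(c["camera_from_world"],3).tolist())
o=ctrl.get_obs();print({k:np.round(v,3) for k,v in o.items()})
E
```

```text
pics
top 0.021879916651932247 [[435.17390891   0.         275.09526575]
 [  0.         435.17390891 207.39475251]
 [  0.           0.           1.        ]] [[0.027, -1.0, 0.0, 0.107], [-0.986, -0.027, -0.167, 0.515], [0.167, 0.004, -0.986, 1.812], [0.0, 0.0, 0.0, 1.0]]
side 0.04294469826005207 [[543.59886094   0.         284.5739874 ]
 [  0.         543.59886094 211.99964942]
 [  0.           0.           1.        ]] [[1.0, -0.03, -0.005, -0.444], [-0.02, -0.529, -0.849, 0.237], [0.023, 0.848, -0.529, 1.849], [0.0, 0.0, 0.0, 1.0]]
{'time_s': np.float64(0.1), 'qpos': array([-1.341,  0.3  ,  1.521,  0.   ,  1.321, -0.067]), 'joint_vel': array([-0.001, -0.001, -0.002,  0.   ,  0.003,  0.001]), 'tau': array([ 2.0000e-03, -5.3264e+01, -3.5328e+01,  7.1000e-02,  2.4000e-02,
       -0.0000e+00]), 'ee_pos': array([ 0.161, -0.526,  0.205]), 'eef_rot': array([-3.141, -0.   ,  0.297]), 'force': array([ 0.021,  1.246, -0.217]), 'moment': array([-0.004, -0.012, -0.046]), 'grip_force': np.float64(0.0), 'grip_width': np.float64(0.094)}
```

View pics/top0.png

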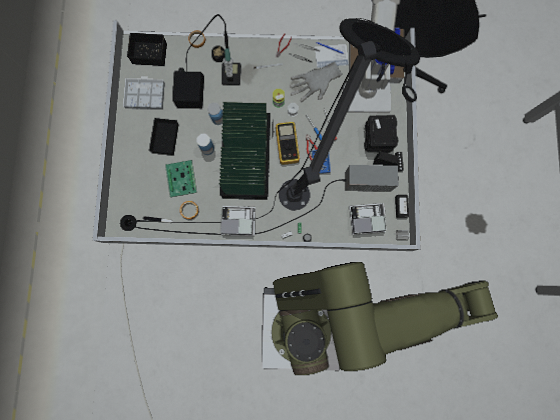

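View pics/side0.png

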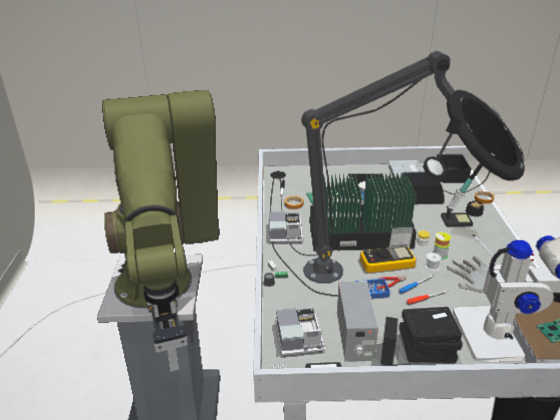

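The top view shows the two testers near pixels (238,220) and (368,220), with the lamp foot at (292,195). The side view shows them near (285,225) and (298,328). I'll zoom in on both.

```bash
python3 - <<'E'
from h import *
t=cv2.imread("pics/top0.png");s=cv2.imread("pics/side0.png")
z=lambda i,u,v,w,h:cv2.resize(i[v:v+h,u:u+w],(400,300),interpolation=cv2.INTER_CUBIC)
cv2.imwrite("pics/z0.png",np.vstack([np.hstack([z(t,208,198,64,48),z(t,350,198,64,48)]),np.hstack([z(s,258,200,64,48),z(s,266,300,64,48)])]))
E
```

```text
(no output)
```

View pics/z0.png

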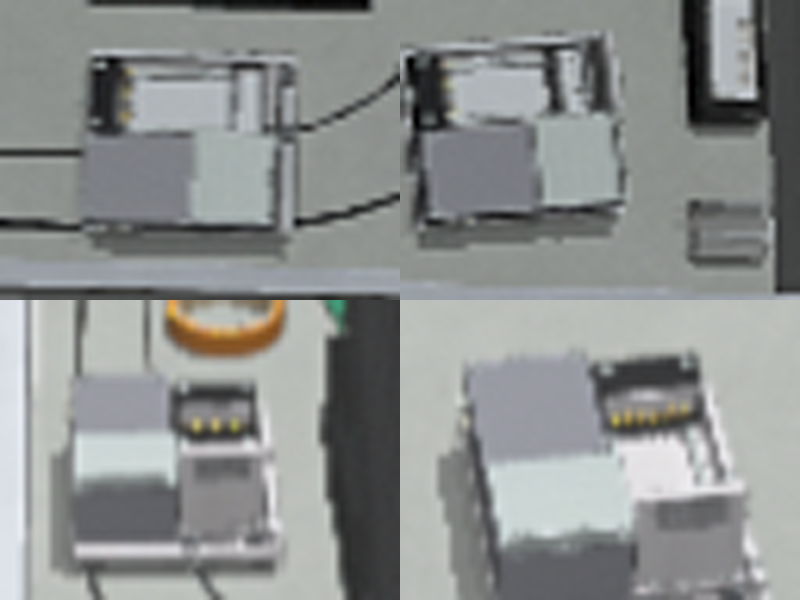

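```bash
python3 - <<'E'
from h import *
c=cam("top")
f=lambda x,y,i:(208+142*i+x/6.25,198+y/6.25)
for n,u,v,z in[("L frontleftconsole",*f(82,225,0),.056),("L guardrightfront",*f(272,222,0),.06),("L guard right back",*f(278,132,0),.06),("R front left",*f(22,212,1),.056),("R guard rf",*f(222,205,1),.06),("R back right",*f(208,35,1),.06),("lamp",293,195,0.05),("heatsink",402,235,.02),("sp",287,236,.01),("loupe",307,238,.03),("green",299,228,.01)]:
    print(n,np.round(onz(c,u,v,z),3))
w=cam("wrist","pics/w0.png");T=np.array(w["camera_from_world"]);print(w["intrinsics"],-T[:3,:3].T@T[:3,3],T[:3,:3])
E
```

```text
L frontleftconsole [0.391 0.344 0.056]
L guardrightfront [0.396 0.217 0.06 ]
L guard right back [0.457 0.215 0.06 ]
R front left [ 0.415 -0.21   0.056]
R guard rf [ 0.423 -0.343  0.06 ]
R back right [ 0.538 -0.335  0.06 ]
lamp [0.567 0.046 0.05 ]
heatsink [ 0.411 -0.423  0.02 ]
sp [0.395 0.067 0.01 ]
loupe [ 0.386 -0.018  0.03 ]
green [0.431 0.016 0.01 ]
[[372.6700248    0.         280.36258456]
 [  0.         372.6700248  206.49923826]
 [  0.           0.           1.        ]] [ 0.22738544 -0.50572538  0.38550727] [[ 2.92649891e-01 -9.56219219e-01 -9.19623964e-04]
 [-9.28558556e-01 -2.84413758e-01  2.38511684e-01]
 [-2.28331010e-01 -6.89464936e-02 -9.71139192e-01]]
```

View pics/w0.png

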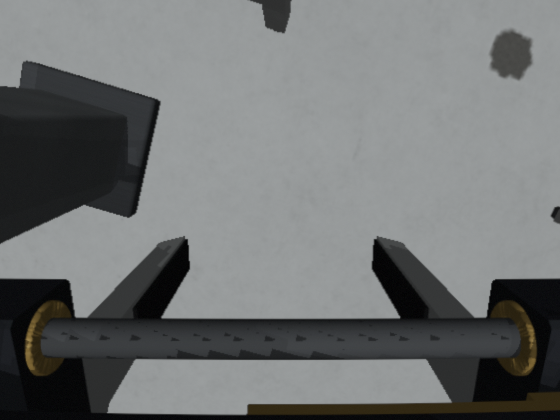

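```bash
python3 -m pendant '[[[2,2.5,0.5],-0.024],[[2,2.5,0.5],-0.024],[[2,2.5,0.5],-0.024],[[2,2.5,0.5],-0.024],[[2,2.5,0.5],-0.024],[[2,2.5,0.5],-0.024],[[2,2.5,0.5],-0.024],[[2,2.5,0.5],-0.024],[[2,2.5,0.5],-0.024],[[2,2.5,0.5],-0.024],[[0,0,0],0],[[0,0,0],0]]' 0 20
python3 - <<'E'
from h import *
w=cam("wrist","pics/w1.png")
E
```

```text
time_s: 1.2
ee_pos: [0.3615, -0.2751, 0.2556]
eef_rot: [3.141, -0.0, 0.06]
force: [0.1, -0.9, 0.1]
grip_width: 0.0173
grip_force: 0.0
```

View pics/w1.png

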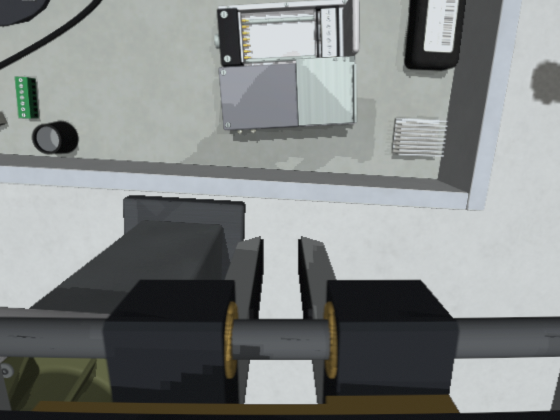

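The right-hand tester's nest at (328,35) shows a white block with a row of terminals. I'll zoom in to confirm that and pick corners.

```bash
python3 - <<'E'
from h import *
i=cv2.imread("pics/w1.png")[0:140,210:370]
cv2.imwrite("pics/z1.png",cv2.resize(i,(640,560),interpolation=cv2.INTER_CUBIC))
E
```

```text
(no output)
```

View pics/z1.png

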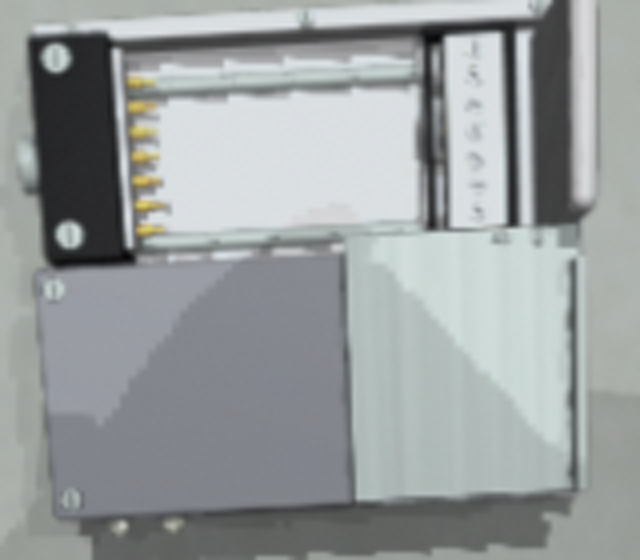

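The zoom clearly shows a white block with 7 terminals, so the right tester is loaded. The console corners are at crop (38,270) and (55,517), and the push plate's top strip is at crop x 572–597, with its near end at y≈205.

```bash
python3 - <<'E'
from h import *
w=cam("wrist")
g=lambda x,y,z:onz(w,210+x/4-.4,y/4-.4,z)
A=g(55,517,.056);B=g(38,270,.056);G=g(352,503,.060);G2=g(580,490,.068);P=g(597,205,.084);P1=g(572,205,.084);S1=g(56,58,.05);S2=g(69,235,.05)
for n,p in zip("A B G G2 P P1 S1 S2".split(),[A,B,G,G2,P,P1,S1,S2]):print(n,np.round(p,4))
x=B-A;yaw=np.arctan2(x[1],x[0]);x2=S1-S2;y3=A-g(340,505,.056);print("yaw",yaw,np.arctan2(x2[1],x2[0]),np.arctan2(-y3[0],y3[1]),np.linalg.norm(x))
yaw=np.median([yaw,np.arctan2(x2[1],x2[0]),np.arctan2(-y3[0],y3[1])])
R=np.array([[np.cos(yaw),-np.sin(yaw)],[np.sin(yaw),np.cos(yaw)]])
for n,p in zip("A B G G2 P P1 S1 S2".split(),[A,B,G,G2,P,P1,S1,S2]):print(n,np.round(R.T@(p-B)[:2],4))
E
```

```text
A [ 0.4137 -0.2156  0.056 ]
B [ 0.4721 -0.21    0.056 ]
G [ 0.4215 -0.2893  0.06  ]
G2 [ 0.428  -0.3437  0.068 ]
P [ 0.4901 -0.338   0.084 ]
P1 [ 0.4898 -0.3325  0.084 ]
S1 [ 0.5213 -0.2121  0.05  ]
S2 [ 0.4814 -0.2164  0.05  ]
yaw 0.09524814584984194 0.10649047088921391 0.09896801350196095 0.05875828040500357
A [-0.0588  0.0002]
B [0. 0.]
G [-0.0583 -0.0739]
G2 [-0.0571 -0.1287]
P [ 0.0053 -0.1292]
P1 [ 0.0054 -0.1237]
S1 [ 0.0487 -0.007 ]
S2 [ 0.0085 -0.0073]
```

```bash
python3 -m pendant '[[[2.6,-1.67,0],0.007],[[2.6,-1.67,0],0.007],[[2.6,-1.67,0],0.007],[[2.6,-1.67,0],0.007],[[2.6,-1.67,0],0.007],[[2.6,-1.67,0],0.005],[[0,0,-3.2],0],[[0,0,-3.2],0],[[0,0,-3.2],0],[[0,0,-3.2],0],[[0,0,-3.2],0],[[0,0,-3.2],0],[[0,0,0],0],[[0,0,0],0]]' 0 20
```

```text
time_s: 2.47
ee_pos: [0.5156, -0.3768, 0.0626]
eef_rot: [-3.139, 0.002, 0.095]
force: [0.3, -0.8, 2.2]
grip_width: 0.0002
grip_force: 0.0
```

```bash
python3 -m pendant '[[[-0.08,0.8,0],0],[[-0.08,0.8,0],0],[[-0.06,0.6,0],0],[[-0.06,0.6,0],0],[[-0.06,0.6,0],0],[[-0.06,0.6,0],0],[[-0.06,0.6,0],0],[[-0.06,0.6,0],0],[[-0.06,0.6,0],0],[[-0.06,0.6,0],0],[[-0.06,0.6,0],0],[[-0.06,0.6,0],0],[[-0.06,0.6,0],0],[[-0.04,0.4,0],0],[[-0.03,0.3,0],0],[[0,0,0],0]]'
```

```text
time_s: 3.8
ee_pos: [0.5079, -0.2864, 0.0633]
eef_rot: [-3.141, 0.0, 0.097]
force: [0.2, 0.3, -0.0]
grip_width: 0.0005
grip_force: 0.0
```

```bash
python3 -m pendant '[[[-0.03,0.3,0],0],[[-0.02,0.2,0],0],[[-0.02,0.2,0],0]]'; python3 -m pendant '[[[-0.02,0.2,0],0],[[-0.01,0.1,0],0],[[0,0.1,0],0]]'
python3 - <<'E'
from h import *
cam("wrist","pics/w2.png")
E
```

```text
time_s: 4.05
ee_pos: [0.5072, -0.2801, 0.0633]
eef_rot: [3.142, 0.0, 0.097]
force: [0.2, -1.9, -1.5]
grip_width: 0.0002
grip_force: 1.1
time_s: 4.3
ee_pos: [0.5069, -0.2776, 0.0634]
eef_rot: [3.139, -0.0, 0.097]
force: [-1.1, -19.4, -6.5]
grip_width: 0.0003
grip_force: 9.7
```

View pics/w2.png

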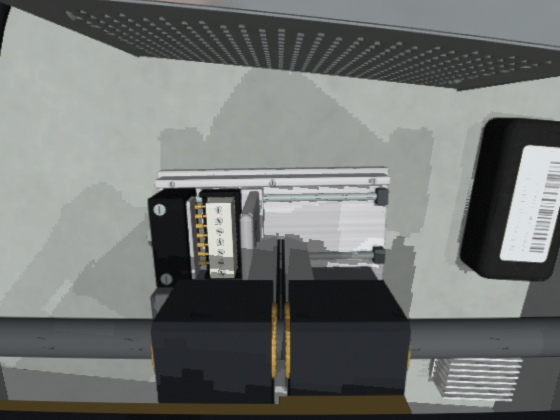

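The 19 N reaction shows the shuttle is at its stop, and the block sits at the pins at (220,235). Backing off and moving to view the well.

```bash
python3 -m pendant '[[[0.1,-0.8,0],0],[[0.2,-2,0],0],[[0,0,3.5],0],[[0,0,3.5],0],[[0,0,3.5],0],[[0,0,3.5],0],[[-2.6,0,0],0],[[-2.6,0,0],0],[[-2.6,0,0],0],[[-2.6,0,0],0],[[-2.6,0,0],0],[[0,0,0],0],[[0,0,0],0]]'
python3 - <<'E'
from h import *
w=cam("wrist","pics/w3.png")
print(proj(w,np.array([.4523,-.313,.056])))
E
```

```text
time_s: 5.43
ee_pos: [0.3796, -0.3043, 0.204]
eef_rot: [3.141, -0.001, 0.096]
force: [0.9, -0.2, -0.2]
grip_width: 0.0003
grip_force: 0.0
[298.56114698 112.91786641]
```

View pics/w3.png

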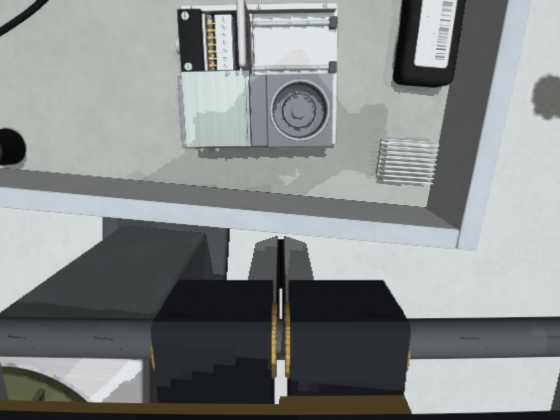

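The guard is off, and the round well is visible at about (299,109), with the key inside it at (299,112).

```bash
python3 - <<'E'
from h import *
w=cam("wrist")
g=cv2.resize(cv2.cvtColor(w["color"],cv2.COLOR_RGB2GRAY)[70:150,260:340],None,fx=4,fy=4,interpolation=cv2.INTER_CUBIC)
h=cv2.HoughCircles(g,cv2.HOUGH_GRADIENT,1.5,4,param1=80,param2=30,minRadius=60,maxRadius=135)
for x,y,r in h[0][:6]:
    u,v=260+x/4-.4,70+y/4-.4; print(u,v,r/4,np.round(onz(w,u,v,.056),4),np.round(onz(w,u,v,.0404),4))
E
```

```text
299.1625 111.7875 28.95 [ 0.4539 -0.3133  0.056 ] [ 0.4542 -0.3141  0.0404]
299.5375 109.1625 29.400002 [ 0.4561 -0.3134  0.056 ] [ 0.4565 -0.3142  0.0404]
300.2875 110.6625 28.537498 [ 0.455  -0.3142  0.056 ] [ 0.4552 -0.315   0.0404]
298.0375 110.6625 28.837502 [ 0.4548 -0.3123  0.056 ] [ 0.455  -0.313   0.0404]
301.4125 109.9125 28.125 [ 0.4557 -0.3151  0.056 ] [ 0.456  -0.3159  0.0404]
298.7875 108.0375 28.162498 [ 0.457  -0.3127  0.056 ] [ 0.4574 -0.3134  0.0404]
```

```bash
python3 -m pendant '[[[2.5,-0.3,0],0],[[2.5,-0.3,0],0],[[2.5,-0.3,0],0],[[0,0,-3],0],[[0,0,-3],0],[[0,0,-3],0],[[0,0,-3],0],[[0,0,-2],0],[[0,0,-1],0],[[0,0,-0.5],0],[[0,0,0],0],[[0,0,0],0]]'; python3 -m pendant '[[[0,0,-0.3],0],[[0,0,-0.3],0],[[0,0,-0.2],0],[[0,0,-0.2],0],[[0,0,0],0],[[0,0,0],0]]'
```

```text
time_s: 6.53
ee_pos: [0.4557, -0.3134, 0.0494]
eef_rot: [3.141, -0.001, 0.097]
force: [-0.3, -0.8, 0.3]
grip_width: 0.0003
grip_force: 0.0
time_s: 7.03
ee_pos: [0.4551, -0.3133, 0.0387]
eef_rot: [3.141, -0.0, 0.097]
force: [-0.2, -0.0, 3.0]
grip_width: 0.0007
grip_force: 1.4
```

```bash
python3 -m pendant '[[[0,0,-0.2],0],[[0,0,-0.15],0],[[0,0,-0.1],0],[[0,0,-0.05],0],[[0,0,0],0],[[0,0,0],0]]'
```

```text
time_s: 7.53
ee_pos: [0.4552, -0.3134, 0.0345]
eef_rot: [3.141, -0.001, 0.097]
force: [-4.0, 2.7, 16.2]
grip_width: 0.0005
grip_force: 8.0
```

The key is bottomed, with 16 N at z = 34.5 mm. Holding for over 2 s, then lifting straight out.

```bash
Z='[[0,0,0],0]'; python3 -m pendant '[[[0,0,0],0],[[0,0,0],0],[[0,0,0],0],[[0,0,0],0],[[0,0,0],0],[[0,0,0],0],[[0,0,0],0],[[0,0,0],0],[[0,0,0],0],[[0,0,0],0],[[0,0,0],0],[[0,0,0],0],[[0,0,0],0],[[0,0,0],0],[[0,0,0],0],[[0,0,0],0],[[0,0,0],0],[[0,0,0],0],[[0,0,0],0],[[0,0,0],0]]'; python3 -m pendant '[[[0,0,0],0],[[0,0,0],0],[[0,0,0],0],[[0,0,0],0],[[0,0,0],0],[[0,0,0],0],[[0,0,0.3],0],[[0,0,0.6],0],[[0,0,1.5],0],[[0,0,3],0],[[0,0,3],0],[[0,0,3],0],[[0,0,3],0],[[0,0,3],0],[[-2.5,0,0],0],[[-2.5,0,0],0],[[-2.5,0,0],0],[[0,0,0],0],[[0,0,0],0]]'
python3 - <<'E'
from h import *
cam("wrist","pics/w4.png")
E
```

```text
time_s: 9.2
ee_pos: [0.4552, -0.3134, 0.0345]
eef_rot: [3.141, -0.001, 0.097]
force: [-3.5, 2.9, 15.6]
grip_width: 0.0004
grip_force: 7.9
time_s: 10.78
ee_pos: [0.3793, -0.3132, 0.2077]
eef_rot: [3.141, -0.0, 0.096]
force: [0.5, 0.4, 0.2]
grip_width: 0.0005
grip_force: 0.0
```

View pics/w4.png

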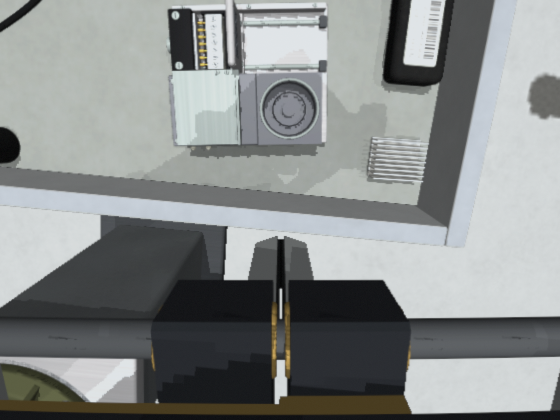

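The shuttle is still home with the block in its nest at (213,40), and the key at (289,108) is up again. Handing in.

```bash
python3 -c "
from station import ctrl; print(ctrl.hand_in())"
```

```text
the job is handed in; nothing more can be done
None
```

I pushed the loaded (right-hand) tester's shuttle home, held its key fully down for just over 2 s and let it come up, then handed the job in at about 11 s; the last picture showed the block in its nest, and `hand_in()` gave no verdict.

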